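Unlatch the spindle cage and hold its gate open

ROBOT

A 7-joint arm with a two-finger parallel gripper is mounted at the origin on the work surface. World frame = base frame: x ahead of the robot, y to its left, z up, the work surface at z = 0. Lengths are in mm, angles in rad, forces in N, time in s.
With the tool pointing down it reaches from about 400 to 875 mm from the base axis. Payload 4.4 kg.
Tool frame: the origin (TCP) lies midway between the tips of the shut fingers; the grasp point (between the pads) lies ctrl.grip_depth behind it (ctrl.grip_depth is the distance from the TCP to the grasp point, in mm); z points along the fingers, y is the line along which they close (so a half turn about z gives the same grasp; the last joint's range is limited). The gripper opens to 85 mm and grips with 20 to 120 N. Pads are 22 mm wide; open, the fingers measure 114 mm over their backs; the gripper's body (76 mm by 85 mm) begins 54 mm behind the grasp point. The pads swing forward as they close: fully open they stand 13 mm farther back than shut.
Start: joints at [1.259, 0.628, 0.038, 1.517, -0.027, 0.996, -0.02], TCP at [158.193, -630.47, 231.313] pointing down, gripper open.
Joint ranges: [-3.06, 3.06], [-0.37, 2.12], [-1.25, 1.32], [0.18, 2.47], [-1.1, 4.24], [0.23, 1.98], [-2.94, 2.94]. Speed limits (rad/s): [2.57, 2.57, 3.14, 3.14, 3.14, 3.14, 3.14].

INTERFACE

Orientations are given as [roll, pitch, yaw] about the fixed x, y, z axes, in that order (R = Rz(yaw) Ry(pitch) Rx(roll)).
In Python, from cell import ctrl gives the robot as it stands.
- The arm moves only by the tool carry_out, never from a script. Its argument "deltas" is one flat list of numbers, 7 for each row, row after row: the turn, a rotation vector about the tool's x, y, z in degrees, then the shift along the tool's x, y, z in m, then the closure, from -1 (fully open) to 1 (shut). In form: [wx, wy, wz, dx, dy, dz, claw, wx, wy, wz, dx, dy, dz, claw, ...]. A call has 1 to 12 rows; each row shifts and turns the commanded pose from where the row before left it, along the tool's axes as they then stand; what a row does not reach is not made up. A row lasts 1/8 s, in which the tool goes at most 62.5 mm and 10.7 degrees, less where a joint would pass 70% of its speed; a pose out of reach is approached as far as the arm can. A call with a gripper value outside its range is refused whole. The fingers move at their own pace and stop on an object; the grip force is fixed at half the most. Time passes only in rows, so rows that do not move let the fingers close. It gives the time, the measured TCP pose, the force, the opening and the grip force at its end, in the units of the state.
- ctrl.read_state(): the state, without advancing time (a new reading comes with each control period).
- ctrl.get_image(name): name is "scene" or "top"; returns the picture (420x560x3 uint8, red, green, blue); there is no depth.
- ctrl.calibration(name): a dict with "mtx" (3x3 intrinsics, pixels), "distortion" ([k1, k2, p1, p2, k3] as OpenCV has them; the pictures are not rectified), "R" (3x3) and "t" (3): a world point X has camera coordinates R X + t. Camera axes: x right, y down, z forward; pixel columns grow to the right and rows downward; lengths in mm; the calibration is good to about 2 mm. A picture is of the moment at which its call begins. calibration takes no time and is no camera call.
- ctrl.finish_job(): hands the job in; it is judged then, once.
The state is a dict: "clock": time; "qpos": joint angles; "qd": joint speeds; "tau": joint torques, N m; "eef_pos": TCP position; "tool_rot": TCP orientation; "force": force on the tool from outside, world axes, zero at the start; "torque": the same for the moment, N m; "width": finger opening in mm; "gripper_force": force on a finger pad.
Only numpy, scipy, OpenCV 4.12 (cv2) and the standard library are available. Lean on these libraries where they do the work, as an engineer would, in place of code of your own. Each camera call takes 0.05 s, during which the arm holds its last target. There are 200 camera calls.

TASK

Open the gate of the spindle cage on the bench and keep it held open so that the spindle can be taken out: first squeeze the catch on the latch post until its bolt is fully withdrawn (it stays so by itself), and only then squeeze the two tabs of the gate's handle together and, keeping your grip on them, swing the gate out past its detent to wide open, at least 75 degrees. The gate springs back if let go, so finish while still gripping the handle tabs, gate wide open and at rest. Do not disturb the loose things around the cage.

Things in the scene. Friction and masses are not known exactly. Their poses are not given: they have to be found in the camera images.
- cage: Fixed aluminium guard cage, clear roof. Origin on the bench, middle of the front opening, in the shut gate's plane; x into the cage, y to the hinge end, z up. Sole x -75..175, y -175..135 mm, 8 high. Walls, roof and latch post (y -125..-102) reach 100 mm, a strike lug on the post 112; a bracket carries the post catch out to y -174. Only the catches' tabs stand higher (150).
- gate_hinge (a point): Fixed point on the gate's upright hinge axis, at the gate's top (cage frame: 0, 115, 100 mm). Shut, the gate runs 200 mm from here along the cage's -y. It opens outwards: its free end swings to the cage's -x (clockwise seen from above).
- gate (a joint): Gate angle (rad): 0 shut, 1.5 stop. A closing spring pulls it shut: 0.12 N m, rising 0.4 per rad. A sprung ball detent under it resists sharply at about 0.5 rad (some 1.5 N m in all, 10 N at the handle) and lets go by 0.75. Each of the two bolts locks it: it turns only with both withdrawn. Frame 12 mm thick, 20 to 100 mm above the bench; it sweeps 200 mm out.
- post_grip (a point): Post catch, on the latch post's bracket (cage frame 0, -160, 130 mm): middle of its tab pair when squeezed. Two upright steel tabs in line along the cage's y, each 8 mm thick (y), 24 wide (x), 100 to 150 mm above the bench: the outer (y -169..-161) is fixed, the inner (y -149..-141 locked) slides 10 mm to it, drawing its bolt from the gate. Over both: 28 mm locked, 18 squeezed.
- post_catch (a joint): Slide of the post catch's inner tab: 0 locked, 0.010 m fully squeezed, bolt withdrawn. Stiff, about 3 N; it stays where it is left. It may start up to 0.0015 m.
- handle_catch: The handle's sliding steel tab with its bolt, sprung. Origin at the tab's foot, 165 mm from the hinge axis along the gate, 100 mm above the bench when released; x, y, z as the cage's when shut, turning with the gate. Squeezed, it slides up to 10 mm along its +y towards the hinge (bolt in). Spring 3 N, rising to 8 N; springs out when let go. Beyond 6 mm it frees the gate.
- handle_grip (a point): Middle of the handle's tab pair when squeezed: 150 mm from the hinge axis along the gate, 130 mm above the bench; turns with the gate. Tabs like the post catch's, 8 mm thick along the gate, 24 wide, 100 to 150 mm above the bench: fixed one 141..149 mm from the hinge, sliding one 161..169 released, 10 less squeezed. Over both: 28 mm released, 18 squeezed. 87 mm clear to the post catch.
- paste_jar: Bystander: white plastic jar, 56 mm across, 65 mm high, upright; origin under its centre. Leave alone.
- wrench: Bystander: steel wrench 160 mm long, lying flat along its x. Leave alone.
- bell_crank: Bystander: bent aluminium crank block about 85 mm long, 28 mm high. Leave alone.
- screwdriver: Bystander: black-handled screwdriver, 190 mm long, lying along its x. Leave alone.

How it is judged (in metres and radians):
On the way, in this order (a step that is already met when the one before it is completed fails the run):
1. the post catch is squeezed and its bolt withdrawn (over 7 mm) with the gate still shut (value of joint post_catch above 0.007 m and value of joint gate below 0.05 rad), for 0.2 s.
2. the handle's tabs are squeezed (over 7 mm) by the fingers (y of handle_catch in the frame of handle_grip above -0.008 m and contact force between the fingers and handle_catch above 1 N), for 0.1 s.
3. the gate is past its detent (over 0.8 rad), led by the handle (value of joint gate above 0.8 rad and contact force between the fingers and handle_catch above 1 N), for 0.1 s.
At the end, for the whole second after the job is handed in: The gate stands still (under 0.08 rad/s) at more than 1.25 rad (about 72 degrees), the fingers gripping the handle (more than 1 N on its sliding tab), the post catch still withdrawn by more than 7 mm (value of joint gate above 1.25 rad and velocity of joint gate between -0.08 and 0.08 rad/s and contact force between the fingers and handle_catch above 1 N and value of joint post_catch above 0.007 m); the arm keeps its last pose, push and grip.
It fails at once if the handle's catch is squeezed (over 5 mm) while the post catch is still locked (under 7 mm) (y of handle_catch in the frame of handle_grip above -0.01 m and value of joint post_catch below 0.007 m).
It fails at once if a bystander is moved more than 25 mm (distance of any of paste_jar, wrench, bell_crank, screwdriver from where it was at the start of the episode above 0.025 m).
It also fails if it takes over 51 s, if anything falls off the work surface, if the arm or the gripper's body presses on something with over 40 N, if the wrist force passes 120 N, or if a joint passes its speed limit or range.

## Working session

There is one attempt and no reset: what is moved stays moved. The work goes in short steps, Python scripts to look and compute and a tool call to move; the robot and the scene stay as the last step left them, time stands still between calls to the robot, and variables do not carry over. Pictures are saved under pics/ and viewed, at most 10 in all, crops included, and the job is handed in when it is done.

Besides the shell and the picture viewer there is one more tool, called after ">>>" as a command line: name --argument value ..., lists and objects as JSON in quotes. carry_out: Moves the arm, as the interface text tells. Its arguments: {"type":"object","properties":{"deltas":{"type":"array"}},"required":["deltas"]}

```bash
mkdir -p pics
python3 - <<'E'
from cell import ctrl
import cv2,numpy as np
for n in("scene","top"):
    cv2.imwrite(f"pics/{n}0.png",cv2.resize(ctrl.get_image(n)[:,:,::-1],(800,600),interpolation=cv2.INTER_CUBIC))
    c=ctrl.calibration(n);print(n,{k:np.round(v,4).tolist() for k,v in c.items()})
print(ctrl.read_state(),ctrl.grip_depth)
E
```

```text
scene {'mtx': [[473.2168, 0.0, 280.6304], [0.0, 473.2168, 198.8737], [0.0, 0.0, 1.0]], 'distortion': [-0.1469, 0.0, 0.0, 0.0, 0.0], 'R': [[0.7934, 0.6086, -0.0135], [0.5062, -0.6719, -0.5406], [-0.3381, 0.4221, -0.8412]], 't': [-432.7726, -204.6673, 1474.7745]}
top {'mtx': [[411.6888, 0.0, 277.9145], [0.0, 411.6888, 213.3563], [0.0, 0.0, 1.0]], 'distortion': [0.0201, 0.0, 0.0, 0.0, 0.0], 'R': [[0.0157, -0.9998, 0.0136], [-0.9967, -0.0167, -0.08], [0.0802, -0.0123, -0.9967]], 't': [3.3865, 514.6867, 1098.7336]}
{'clock': 0.1, 'qpos': array([ 1.25917905,  0.62926767,  0.03843686,  1.51824936, -0.02699934,
        0.9963256 , -0.01996566]), 'qd': array([-0.00113   , -0.00331609,  0.00098772, -0.00136443,  0.00209604,
       -0.00085881, -0.00118561]), 'tau': array([ 3.61172366e-03, -5.64528716e+01,  1.23097122e+00, -1.93971097e+01,
        1.13815820e-02,  5.47592615e-03, -2.17650324e-05]), 'eef_pos': array([ 158.07467578, -629.90791994,  230.47777827]), 'tool_rot': array([-3.13986039e+00,  1.39219502e-05,  2.45858804e-01]), 'force': array([-0.52536689,  0.31496003, -1.08929896]), 'torque': array([-0.01519908, -0.00387093, -0.01601293]), 'gripper_force': 0.0, 'width': 84.98114741338436} 18.700000000000003
```

View pics/scene0.png

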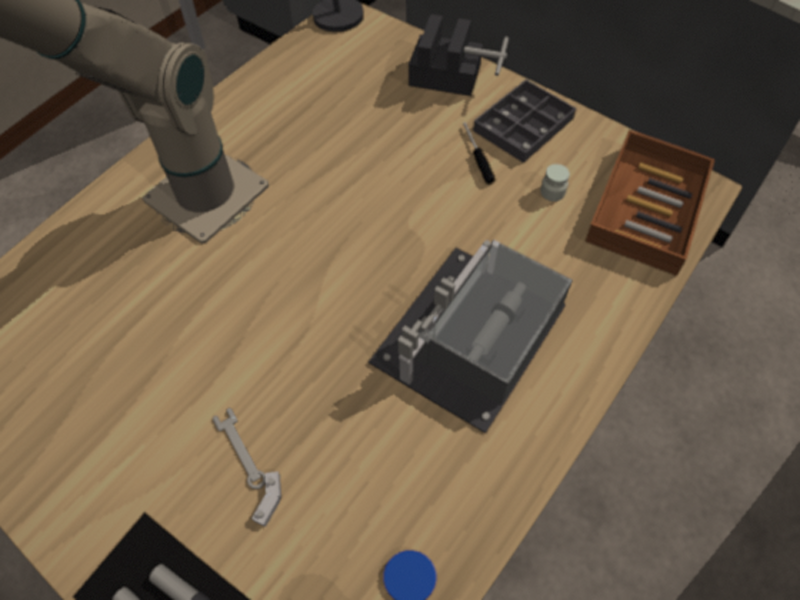

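View pics/top0.png

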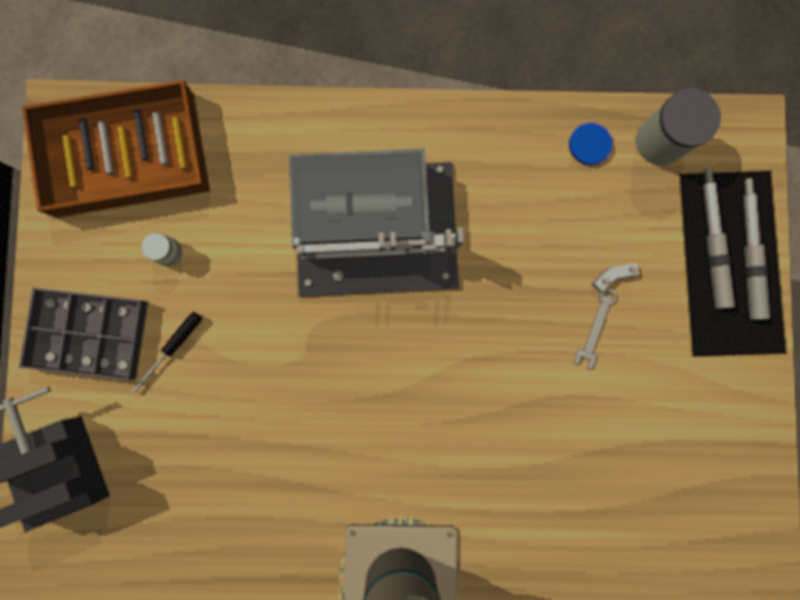

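Both views show the cage with the gate side facing the robot. The post catch is at scene (408,345) / top (455,237), the handle at scene (444,292) / top (385,241), and the hinge at scene (493,246) / top (302,247). The loose things are well away from it. I'll enlarge these areas next.

Run:
```python
from cell import ctrl
import cv2
for n,(x,y,w,h) in(("scene",(255,160,110,110)),("top",(200,145,130,70))):
    s=6 if n=="top" else 5.4
    im=ctrl.get_image(n)[y:y+h,x:x+w,::-1]
    s=6 if n=="top" else 5
    cv2.imwrite(f"pics/{n}1.png",cv2.convertScaleAbs(cv2.resize(im,None,fx=s,fy=s,interpolation=cv2.INTER_CUBIC),alpha=1.4))
```

```text
(no output)
```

View pics/scene1.png

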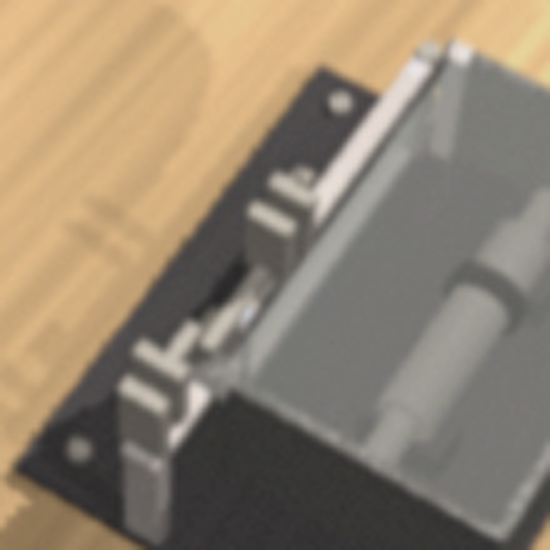

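View pics/top1.png

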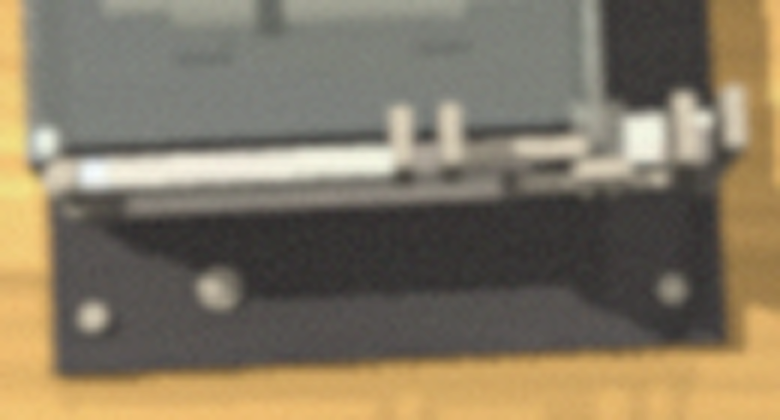

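```bash
cat > h.py <<'E'
import numpy as np,cv2
from cell import ctrl
from scipy.optimize import least_squares
C={n:ctrl.calibration(n) for n in("scene","top")}
def proj(n,X):
    c=C[n];return cv2.projectPoints(np.atleast_2d(np.array(X,float)),cv2.Rodrigues(np.array(c["R"]))[0],np.array(c["t"],float),np.array(c["mtx"]),np.array(c["distortion"]))[0][:,0]
def tri(ps,pt):
    r=least_squares(lambda X:np.r_[proj("scene",X)[0]-ps,proj("top",X)[0]-pt],[600,0,100]);return r.x,r.fun
def world(p,X):
    X=np.atleast_2d(np.array(X,float));c,s=np.cos(p[2]),np.sin(p[2])
    return np.c_[p[0]+c*X[:,0]-s*X[:,1],p[1]+s*X[:,0]+c*X[:,1],X[:,2]]
E
cat > m.py <<'E'
from h import *
S=lambda a,b:np.array([255+(a+.5)/5-.5,160+(b+.5)/5-.5]);T=lambda a,b:np.array([200+(a+.5)/6-.5,145+(b+.5)/6-.5])
P=dict(hfix=([0,-30,150],S(294,188),T(401,134)),hsl=([0,-50,150],S(272,217),T(451,131)),
pin=([0,-145,150],S(160,360),T(686,124)),pout=([0,-165,150],S(146,393),T(735,117)),
cl=([-75,-175,8],S(15,467),T(735,343)),ch=([-75,135,8],S(320,67),T(57,374)))
for k,(X,s,t) in P.items(): print(k,np.round(tri(s,t)[0],1),np.round(tri(s,t)[1],2))
K=list(P);X=[P[k][0] for k in K]
for use in("st","s","t"):
    f=lambda p:np.r_[tuple([(proj("scene",world(p,X))-[P[k][1] for k in K]).ravel()]*("s" in use)+[(proj("top",world(p,X))-[P[k][2] for k in K]).ravel()]*("t" in use))]
    r=least_squares(f,[600,0,0]);print(use,np.round(r.x,3));print(np.round(r.fun.reshape(-1,2),1).tolist())
    if use=="st":p=r.x
W=world(p,[[0,-160,130],[0,115,100],[0,-40,130],[0,-35,130]]);print(np.round(W,1))
E
python3 m.py
```

```text
hfix [616.1  42.9 152.5] [-0.01  0.   -0.   -0.  ]
hsl [617.5  22.7 152.9] [ 0.05 -0.01  0.04  0.04]
pin [621.9 -72.4 152.3] [ 0.23 -0.04  0.17  0.17]
pout [626.2 -91.2 152.1] [-0.36  0.05 -0.26 -0.27]
cl [ 550.8 -108.3    9.6] [-0.61  0.07 -0.45 -0.46]
ch [530.3 201.    7.2] [-0.06  0.01 -0.04 -0.04]
st [6.13759e+02 7.27290e+01 6.80000e-02]
[[-0.2, 0.5], [-0.1, 0.5], [1.0, 0.7], [-1.0, 0.4], [-0.2, -0.0], [0.0, -0.5], [0.1, 0.3], [-0.0, 0.4], [-0.1, -0.4], [-0.1, 0.4], [-1.0, -0.4], [-0.5, 0.1]]
s [6.13339e+02 7.35700e+01 6.90000e-02]
[[-0.1, 0.2], [-0.0, 0.2], [1.1, 0.4], [-0.8, 0.1], [-0.1, -0.3], [0.0, -0.8]]
t [6.14035e+02 7.20620e+01 6.80000e-02]
[[0.3, 0.2], [0.3, 0.3], [0.2, -0.4], [0.2, 0.3], [-0.8, -0.5], [-0.3, 0.0]]
[[624.7 -86.9 130. ]
 [605.9 187.5 100. ]
 [616.5  32.8 130. ]
 [616.1  37.8 130. ]]
```

>>> carry_out --deltas '[0,0,0,0.0488,-0.0346,0,-1,0,0,0,0.0488,-0.0346,0,-1,0,0,0,0.0488,-0.0346,0,-1,0,0,0,0.0488,-0.0346,0,-1,0,0,0,0.0488,-0.0346,0,-1,0,0,0,0.0488,-0.0346,0,-1,0,0,0,0.0488,-0.0346,0,-1,0,0,0,0.0488,-0.0346,0,-1,0,0,0,0.0488,-0.0346,0,-1,0,0,0,0.0488,-0.0346,0,-1,0,0,0,0.0488,-0.0346,0,-1,0,0,0,0.0488,-0.0346,0,-1]'

```text
clock: 1.7
eef_pos: [626.2, -83.8, 231.3]
tool_rot: [3.141, 0.0, 0.246]
force: [0.5, -0.9, 0.5]
width: 85.1
gripper_force: 0.0
```

>>> carry_out --deltas '[0,0,-10.6,0,0,0,-1,0,0,-10.6,0,0,0,-1,0,0,-10.6,0,0,0,-1,0,0,-10.6,0,0,0,-1,0,0,-10.6,0,0,0,-1,0,0,-10.6,0,0,0,-1,0,0,-10.6,0,0,0,-1,0,0,-10.6,0,0,0,-1]'

```text
clock: 2.7
eef_pos: [625.0, -85.4, 231.1]
tool_rot: [-3.141, -0.0, 1.732]
force: [-0.6, -0.4, 0.8]
width: 85.5
gripper_force: 0.0
```

>>> carry_out --deltas '[0,0,-10.6,0,0,0,-1,0,0,-10.6,0,0,0,-1,0,0,-10.6,0,0,0,-1,0,0,-10.6,0,0,0,-1,0,0,-10.6,0,0,0,-1,0,0,-10.6,0,0,0,-1,0,0,-10.6,0,0,0,-1,0,0,-10.6,0,0,0,-1,0,0,0,0,0,0,-1,0,0,0,0,0,0,-1]'

```text
clock: 3.95
eef_pos: [625.1, -85.4, 231.2]
tool_rot: [-3.142, -0.0, -3.081]
force: [0.4, -0.3, 0.3]
width: 85.2
gripper_force: 0.0
```

```bash
python3 -c "
from cell import ctrl
import numpy as np
s=ctrl.read_state();print({k:np.round(v,3) for k,v in s.items()})"
```

```text
{'clock': np.float64(3.95), 'qpos': array([ 0.537,  0.708, -0.784,  1.56 ,  0.541,  1.103,  1.256]), 'qd': array([-0.006, -0.003,  0.003, -0.   ,  0.001,  0.001,  0.009]), 'tau': array([ 1.6100e-01, -5.3984e+01, -1.0088e+01, -1.7655e+01,  1.7000e-02,
        6.0000e-03,  1.0000e-03]), 'eef_pos': array([625.084, -85.406, 231.173]), 'tool_rot': array([-3.142, -0.   , -3.081]), 'force': array([ 0.402, -0.331,  0.264]), 'torque': array([ 0.033, -0.03 ,  0.048]), 'gripper_force': np.float64(0.0), 'width': np.float64(85.192)}
```

>>> carry_out --deltas '[0,0,-0.4,0.0005,-0.0015,0,-1,0,0,0,0,0,0.03,-1,0,0,0,0,0,0.03,-1,0,0,0,0,0,0.03,-1,0,0,0,0,0,0.027,-1,0,0,0,0,0,0,-1,0,0,0,0,0,0,-1]'

```text
clock: 4.82
eef_pos: [625.6, -86.5, 115.4]
tool_rot: [-3.142, 0.002, -3.071]
force: [-0.1, 0.6, -0.8]
width: 85.5
gripper_force: 0.0
```

Run:
```python
from cell import ctrl
import cv2,numpy as np
a=ctrl.get_image("scene")[130:290,235:375,::-1];b=ctrl.get_image("top")[120:220,200:350,::-1]
a=cv2.resize(a,(420,480),interpolation=cv2.INTER_CUBIC);b=cv2.resize(b,(380,253),interpolation=cv2.INTER_CUBIC)
c=np.zeros((480,800,3),np.uint8);c[:,:420]=a;c[:253,420:]=b
cv2.imwrite("pics/s2.png",cv2.convertScaleAbs(c,alpha=1.4))
```

```text
(no output)
```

View pics/s2.png

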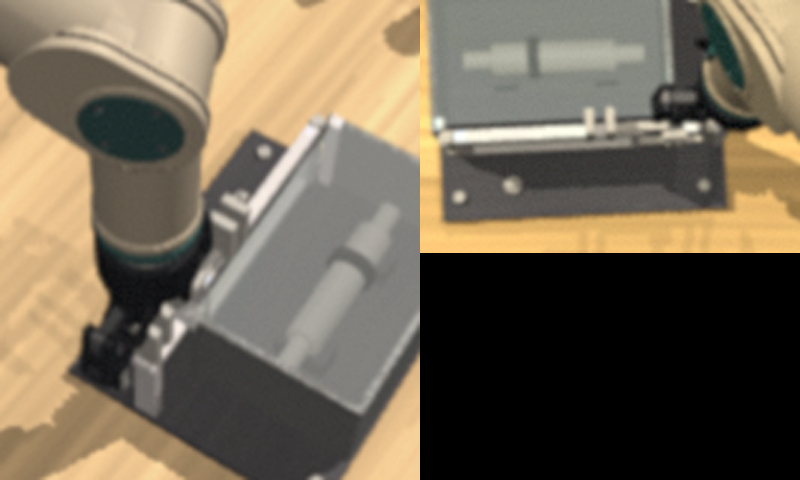

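Run:
```python
from h import *
p=[613.76,72.73,.068]
L={"outtip":[0,-203,125],"intip":[0,-117,125],"outroot":[0,-203,185],"inroot":[0,-117,185],"bodyc":[0,-160,185],"pouttop":[0,-165,150],"pintop":[0,-145,150],"poutfoot":[0,-165,100]}
W=world(p,list(L.values()))
for k,s,t in zip(L,proj("scene",W),proj("top",W)):print(k,np.round((s-[235,130])*3),np.round((t-[200,120])*2.533+[420,0]))
b=ctrl.get_image("scene")[185:275,250:330,::-1]
cv2.imwrite("pics/s3.png",cv2.convertScaleAbs(cv2.resize(b,None,fx=6.5,fy=6.5,interpolation=cv2.INTER_CUBIC),alpha=1.8,beta=15))
print(np.round(C["scene"]["mtx"][0][0]))
```

```text
outtip [117. 377.] [765. 116.]
intip [177. 296.] [677. 120.]
outroot [115. 342.] [775. 103.]
inroot [177. 258.] [682. 108.]
bodyc [147. 299.] [728. 105.]
pouttop [143. 326.] [729. 113.]
pintop [158. 307.] [708. 114.]
poutfoot [144. 355.] [723. 123.]
473.0
```

View pics/s3.png

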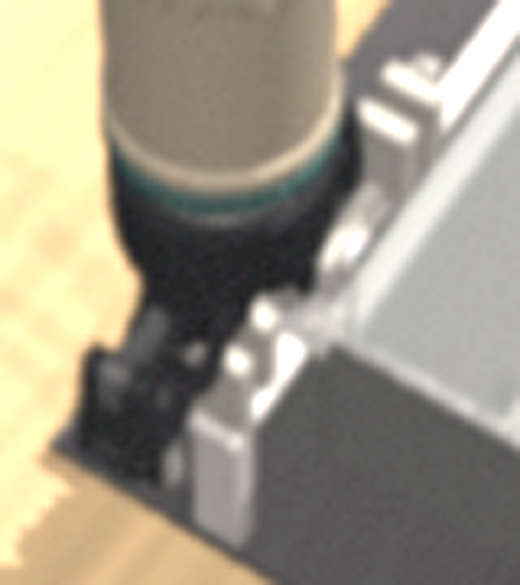

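Seen from the camera, the outer finger stands outside the outer post tab (about (130,430)). The near ends of the tabs show at (240,360) and (265,310) under the gripper, so the fingers straddle the pair and I can close.

>>> carry_out --deltas '[0,0,0,0.0008,-0.0004,0,0,0,0,0,0,0,0,0,0,0,0,0,0,0,0.3,0,0,0,0,0,0,0.4]'

```text
clock: 5.48
eef_pos: [624.2, -85.7, 114.8]
tool_rot: [3.14, 0.001, -3.069]
force: [0.2, 3.9, 2.3]
width: 25.6
gripper_force: 1.5
```

>>> carry_out --deltas '[0,0,0,0,0,0,1,0,0,0,0,0,0,1,0,0,0,0,0,0,1,0,0,0,0,0,0,1,0,0,0,0,0,0,1,0,0,0,0,0,0,1]'

```text
clock: 6.22
eef_pos: [624.2, -84.9, 114.7]
tool_rot: [3.139, 0.001, -3.069]
force: [-0.1, 6.2, 2.3]
width: 16.5
gripper_force: 59.3
```

>>> carry_out --deltas '[0,0,0,0,0,0,-1,0,0,0,0,0,0,-1,0,0,0,0,0,0,-1,0,0,0,0,0,0,-1,0,0,0,0,0,-0.035,-1,0,0,0,0,0,-0.035,-1,0,0,0,0,0.042,0,-1,0,0,0,0,0.042,0,-1,0,0,0,0,0.043,0,-1,0,0,0,0,0,0,-1,0,0,0,0,0,0,-1]'

```text
clock: 7.6
eef_pos: [615.0, 38.6, 184.2]
tool_rot: [-3.14, -0.0, -3.071]
force: [-0.1, -1.1, -0.1]
width: 85.3
gripper_force: 0.0
```

Run:
```python
from cell import ctrl
import cv2,numpy as np
s=ctrl.read_state();print(np.round(s["qpos"],3),np.round(s["eef_pos"],1),s["tool_rot"])
a=ctrl.get_image("scene")[130:290,235:375,::-1];b=ctrl.get_image("top")[130:200,240:325,::-1]
a=cv2.resize(a,(420,480),interpolation=cv2.INTER_CUBIC);b=cv2.resize(b,(380,313),interpolation=cv2.INTER_CUBIC)
c=np.zeros((480,800,3),np.uint8);c[:,:420]=a;c[:313,420:]=b
cv2.imwrite("pics/s4.png",cv2.convertScaleAbs(c,alpha=1.4))
```

```text
[ 0.33   0.734 -0.75   1.652  0.579  0.991  1.022] [615.   38.6 184.2] [-3.14032442e+00 -1.68020903e-04 -3.07058473e+00]
```

View pics/s4.png

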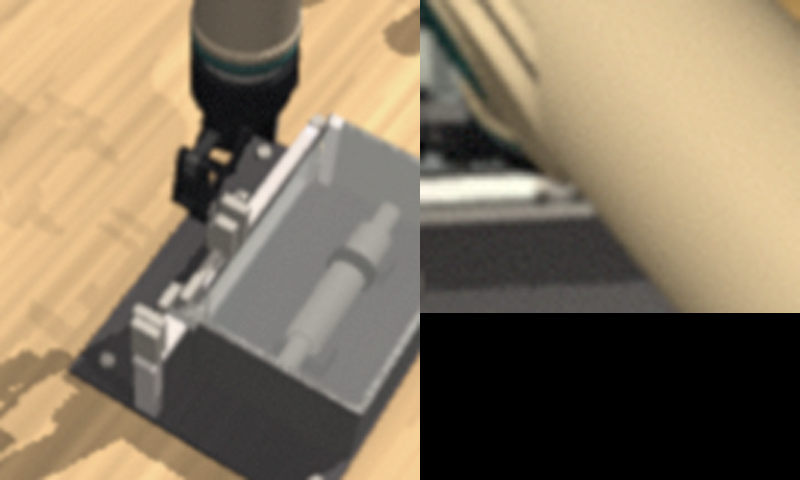

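The post tabs now stand together at (150,315), so the bolt is withdrawn. The open gripper is above the handle tabs at (230,215).

>>> carry_out --deltas '[0,0,0,-0.001,0.001,0,-1,0,0,0,0,0,0.025,-1,0,0,0,0,0,0.025,-1,0,0,0,0,0,0.02,-1,0,0,0,0,0,0,-1,0,0,0,0,0,0,0.2,0,0,0,0,0,0,0.2,0,0,0,0,0,0,0.3,0,0,0,0,0,0,0.4]'

```text
clock: 8.82
eef_pos: [616.6, 38.1, 115.0]
tool_rot: [-3.138, 0.001, -3.072]
force: [0.4, -5.2, 3.5]
width: 26.1
gripper_force: 2.5
```

>>> carry_out --deltas '[0,0,0,0,0,0,1,0,0,0,0,0,0,1,0,0,0,0,0,0,1,0,0,0,0,0,0,1,0,0,0,0,0,0,1]'

```text
clock: 9.45
eef_pos: [616.6, 41.0, 115.3]
tool_rot: [-3.141, 0.002, -3.07]
force: [-0.1, 0.9, 6.7]
width: 15.8
gripper_force: 61.5
```

>>> carry_out --deltas '[0,0,4,0.0105,0.0004,0,1,0,0,4,0.0105,0.0004,0,1,0,0,4,0.0105,0.0004,0,1,0,0,4,0.0105,0.0004,0,1,0,0,0,0,0,0,1]'

```text
clock: 10.07
eef_pos: [575.0, 43.6, 115.3]
tool_rot: [-3.141, 0.003, 2.934]
force: [4.0, 0.2, 5.5]
width: 15.7
gripper_force: 61.7
```

```bash
cat > g.py <<'E'
from cell import ctrl
import numpy as np
s=ctrl.read_state();e=s["eef_pos"];y=s["tool_rot"][2]%(2*np.pi)
th=np.pi+.0715-y;d=e[:2]-[606.0,190.6]
print("toolturn",th,"gate from pos",-np.pi/2+.0715-np.arctan2(d[1],d[0])%(2*np.pi)+2*np.pi,"R",np.hypot(*d))
u=np.array([np.cos(y),np.sin(y)]);v=np.array([np.sin(y),-np.cos(y)]);f=s["force"][:2]
print("tool force",f@u,f@v,s["force"][2],np.round(s["qpos"],2),s["width"],s["gripper_force"],s["clock"],e)
E
python3 g.py
```

```text
toolturn 0.2790778165883463 gate from pos 0.2795869582741002 R 150.23783889687203
tool force -3.822288585924086 1.0384708382712955 5.5276115205694865 [ 0.26  0.75 -0.62  1.82  0.61  0.77  0.68] 15.700287994967608 61.736122369766235 10.075 [574.96258938  43.60310419 115.3017364 ]
```

>>> carry_out --deltas '[0,0,4,0.0105,0.0004,0,1,0,0,4,0.0105,0.0004,0,1,0,0,4,0.0105,0.0004,0,1,0,0,4,0.0105,0.0004,0,1,0,0,4,0.0105,0.0004,0,1,0,0,4,0.0105,0.0004,0,1,0,0,4,0.0105,0.0004,0,1,0,0,4,0.0105,0.0004,0,1,0,0,0,0,0,0,1]'

```text
clock: 11.2
eef_pos: [501.9, 82.0, 115.2]
tool_rot: [3.142, 0.002, 2.374]
force: [3.3, -3.9, 10.3]
width: 15.9
gripper_force: 61.9
```

```bash
python3 g.py
```

```text
toolturn 0.8387291711280893 gate from pos 0.8359019560165599 R 150.47418976567468
tool force -5.082093440382035 -0.47185050596621103 10.273268460127944 [ 0.08  0.64 -0.45  2.01  0.48  0.6   0.11] 15.866221565454804 61.87215328216553 11.2 [501.85599222  81.98827214 115.22042231]
```

>>> carry_out --deltas '[0,0,4,0.0105,0.0004,0,1,0,0,4,0.0105,0.0004,0,1,0,0,4,0.0105,0.0004,0,1,0,0,4,0.0105,0.0004,0,1,0,0,4,0.0105,0.0004,0,1,0,0,4,0.0105,0.0004,0,1,0,0,4,0.0105,0.0004,0,1,0,0,3,0.0079,0.0002,0,1,0,0,0,0,0,0,1,0,0,0,0,0,0,1,0,0,0,0,0,0,1,0,0,0,0,0,0,1]'

```text
clock: 12.7
eef_pos: [461.0, 150.5, 115.2]
tool_rot: [3.141, 0.002, 1.833]
force: [2.2, -4.0, 14.4]
width: 16.1
gripper_force: 62.6
```

```bash
python3 g.py
python3 - <<'E'
from cell import ctrl
import cv2
cv2.imwrite("pics/s5.png",cv2.convertScaleAbs(cv2.resize(ctrl.get_image("scene")[120:300,190:400,::-1],(700,600),interpolation=cv2.INTER_CUBIC),alpha=1.4))
E
```

```text
toolturn 1.3805656714824157 gate from pos 1.3728118405275698 R 150.46544889273085
tool force -4.479176183010486 1.1012179187822149 14.39214511322141 [-0.19  0.59 -0.27  2.07  0.32  0.52 -0.43] 16.14318885710413 62.551413774490356 12.7 [460.96510916 150.5408968  115.16969744]
```

View pics/s5.png

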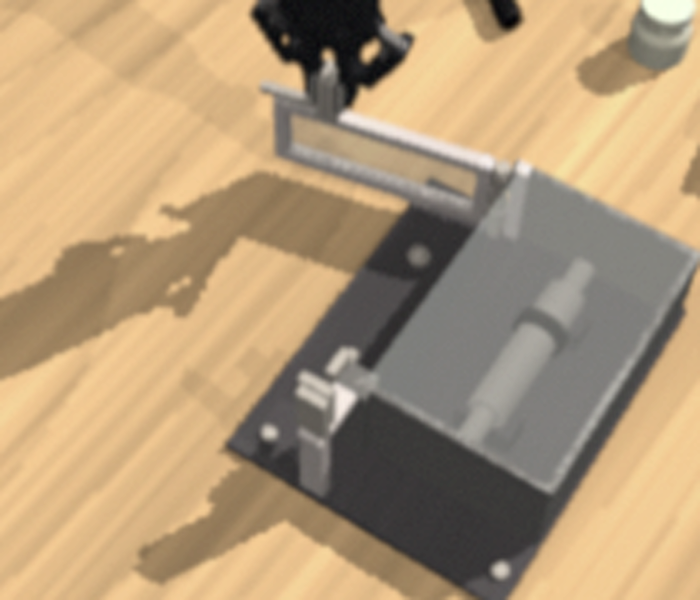

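The gate is wide open (about 79°), running from (510,165) to (270,90), with the fingers gripping the handle at (330,95). The post tabs are still together at (320,385).

```bash
python3 -c "
from cell import ctrl
print(ctrl.finish_job())"
```

```text
the job is handed in; nothing more can be done
None
```

The job is handed in at about 12.7 s: the post catch is withdrawn and the gate is held still at about 1.37 rad (79°) with the fingers gripping the handle tabs; the arm went nowhere near the loose things, though I did not re-measure their positions, and no verdict was returned.

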